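# Post a returned carton through the bolted flap of the returns box

## Task

Draw the barrel bolt on the blue returns box right back, push the white carton through the sprung flap so that it drops fully inside and the flap snaps shut behind it, then shoot the bolt fully home again. Leave the brown carton, the stapler and the brown tape roll where they are.

Things in the scene. Friction and masses are not known exactly. Their poses are not given: they have to be found in the camera images.
- returns_box: Blue steel returns box fixed to the bench (place, yaw vary), 240 deep (own x, + to its back) x 200 wide (y) x 197 high. Origin: centre of its underside. Front wall 90 high; from its top edge (own x -120) a flat face slopes up and back at 32 degrees to the horizontal, 202 long, to a flat top. Face normal (-0.53, 0, 0.848), up-slope (0.848, 0, 0.53) in the box frame. Empty inside, floor at z 10.
- mouth (a point): Centre of the mouth, on the outer surface of the sloped face; axes as the box's. The mouth is 146 wide (box y) and 90 long up the slope (90 to 180 up the face). An item enters squarely along (0.53, 0, -0.848) in the box frame, 32 degrees from vertical. A carton let go with its rear end less than about 30 inside can stay caught between flap and lower lip until it is pushed further.
- flap (a joint): Grey steel flap filling the mouth, hinged along its upper edge. 0 = shut, grows inward, stop at 1.65 rad. A spring (1.3 N at its edge when shut, 1.9 N fully in) snaps it shut. On its outer face, in the middle just above the lower edge, is the bolt's keeper: 20 wide, 12 long, 13.5 proud. With the bolt's rod in the keeper the flap cannot be pushed in.
- flap_edge (a point): Middle of the flap's lower free edge, 92 from the hinge.
- bolt (a joint): Barrel bolt on the sloped face below the mouth, in line with the flap's middle. 0 = shot home (rod through the keeper), grows as it is drawn back straight down the slope, stop at 0.030 m; clear of the keeper from 0.018 m. Stays where it is left (1.5 N friction). Starts home or within 4 mm of it.
- bolt_knob (a point): Middle of the bolt's black round knob (moves with it): diameter 19, standing square out of the sloped face, from 16 to 46 above it; this point is 31 above the face. Barrel rails beside the rod are 9 high, end bridges 12.5. Axes: x up the slope, y the box's y, z out of the face.
- white_carton: White closed carton 62 x 84 x 50, about 0.12 kg (varies), standing on end on the bench: own y axis (84 long) points up, own x is the 62 side, own z the 50 side. Origin: centre of an upright 62 x 84 face; own +z points from it through the carton. Grasp it across the 50.
- carton_mid (a point): Centre of the white carton; same axes as the carton.
- brown_carton: Brown cube carton 62 x 62 x 62; bystander, stays on the bench. Origin: centre of its underside. It and the white carton stand in two places to the left of the box; which stands where varies.
- red_stapler: Red desk stapler 34 x 142 x 60; bystander. Origin: centre of its underside, long axis own y.
- kraft_roll: Brown tape roll lying flat, diameter 70, 48 high; bystander. Origin: centre of its underside.
There are look-alikes about, which are no part of the job. What is shaped like the white_carton but green or yellow is not meant.

How it is judged:
On the way, in this order (a step that is already met when the one before it is completed fails the run):
1. the bolt is drawn back, well clear of the keeper (value of joint bolt above 0.024 m), for 0.2 s.
2. the white carton pushes the flap open (value of joint flap above 0.5 rad and distance between carton_mid and mouth below 0.09 m), for 0.05 s.
3. the white carton lies inside the box and the flap has shut behind it (z of carton_mid in the frame of returns_box below 0.095 m and x of carton_mid in the frame of returns_box between -0.1 and 0.105 m and value of joint flap below 0.05 rad), for 0.2 s.
At the end, for the whole second after the job is handed in: The white carton lies at rest inside the returns box (its centre within the walls and less than 95 mm above the box's underside), the flap is shut (within 0.05 rad) and the bolt is home in the keeper (within 6 mm of its end stop) (all of step 3 and value of joint bolt below 0.006 m and z of carton_mid in the frame of returns_box above 0.015 m and y of carton_mid in the frame of returns_box between -0.085 and 0.085 m and linear speed of white_carton below 0.02 m/s); the robot touches nothing.
It fails at once if the brown carton is moved more than 30 mm (distance of brown_carton from where it was at the start of the episode above 0.03 m).
It fails at once if the stapler is moved more than 30 mm (distance of red_stapler from where it was at the start of the episode above 0.03 m).
It fails at once if the brown tape roll is moved more than 30 mm (distance of kraft_roll from where it was at the start of the episode above 0.03 m).
It also fails if it takes over 67 s, if anything falls off the work surface, if the arm or the gripper's body presses on something with over 40 N, if the wrist force passes 120 N, or if a joint passes its speed limit or range.

## Robot

A 6-joint arm with a two-finger parallel gripper is mounted at the origin on a cart in front of the work surface, level with it; the furniture and walls round the work are solid. World frame = base frame: x ahead of the robot, y to its left, z up, the work surface at z = 0. Lengths are in m, angles in rad, forces in N, time in s.
With the tool pointing down it reaches from about 0.25 to 0.725 m from the base axis. Payload 4 kg.
Tool frame: the origin (TCP) lies at the very end of the fingers, on their centre line; the grasp point (between the pads) lies 19 mm behind it; z points along the fingers, y is the line along which they close (so a half turn about z gives the same grasp; the last joint's range is limited). The gripper opens to 85 mm and grips with 20 to 120 N. Pads are 22 mm wide; open, the fingers measure 114 mm over their backs; the gripper's body (76 mm by 85 mm) begins 54 mm behind the grasp point. The pads swing forward as they close: fully open they stand 13 mm farther back than shut.
Start: joints at [-1.259, 0.241, 0.005, 1.335, 0, 1.571], TCP at [0.153, -0.476, 0.231] pointing down, gripper open.
Joint ranges: [-2.72, 2.72], [-1.05, 1.87], [-1.09, 1.28], [-1.99, 2.15], [-1.42, 1.44], [-3.14, 3.14]. Speed limits (rad/s): [2.79, 2.79, 3.14, 3.14, 3.14, 3.14].

## Interface

Orientations are given as a unit quaternion [x, y, z, w].
In Python, from workcell import bot gives the robot as it stands.
- The arm moves only by the tool carry_out, never from a script. Its argument "increments" is one flat list of numbers, 5 for each row, row after row: the finger opening in cm, from 0 to 8.54, then the shift along the tool's x, y, z in cm, then the turn about the tool's z in rad. A call has exactly 5 rows; each row shifts and turns the commanded pose from where the row before left it, along the tool's axes as they then stand; what a row does not reach is not made up. A row lasts 1/8 s, in which the tool goes at most 62.5 mm and 10.7 degrees, less where a joint would pass 70% of its speed; a pose out of reach is approached as far as the arm can. A call with a gripper value outside its range is refused whole. The fingers move at their own pace and stop on an object; the grip force is fixed at half the most. Time passes only in rows, so rows that do not move let the fingers close, or fill a call up. It gives the time, the measured TCP pose, the force, the opening and the grip force at its end, in the units of the state.
- bot.get_obs(): the state, without advancing time (a new reading comes with each control period).
- bot.camera(name): name is "scene" or "side" or "wrist"; returns a dict with "pixels" (384x512x3 uint8, blue, green, red), "range_z" (384x512 float32, m along the optical axis (not along the pixel's ray), 0 where there is no reading), "mtx" (3x3 intrinsics, pixels), "eye" and "attitude" of the camera in the world. Camera axes: x right, y down, z forward; pixel columns grow to the right and rows downward; lengths in m; the calibration is good to about 2 mm. A picture is of the moment at which its call begins.
- bot.job_done(): hands the job in; it is judged then, once.
Trained networks look in a picture, given as the dict that the camera call returned (one of the last four; its "shot" number tells which), for a name from the list of things; names that differ only in an ending like _2 or _b are one class to them, and where a whole thing is asked for, a point or a joint stands for the part that bears it (a point fixed in the world has none). Each returns a list of dicts, best first, with "p" (0 to 1); they miss things now and then, are a little off and sometimes report something else, mostly with a low value. They report only what shows in the picture. A call takes as long as a camera call. They do not tell look-alikes from the thing itself.
- bot.find_in(picture, name): "xyz" ([x, y, z] in m, in the coordinates of the camera as it stood for that picture, good to about 4 mm: the middle of the surface that is visible of it).
- bot.regions_of(picture, name): "mask" (384x512 bool, what is visible of it).
- bot.place_of(picture, name): "xyz" ([x, y, z] in m, in the coordinates of the camera as it stood for that picture, good to about 4 mm: a listed point, or the origin of a listed thing).
The state is a dict: "clock": time; "joint_pos": joint angles; "joint_vel": joint speeds; "tau": joint torques, N m; "eef_pos": TCP position; "tool_rot": TCP orientation; "ft_force": force on the tool from outside, world axes, zero at the start; "ft_torque": the same for the moment, N m; "grip_width": finger opening in m; "grasp_force": force on a finger pad.
Only numpy, scipy, OpenCV 4.12 (cv2) and the standard library are available. Lean on these libraries where they do the work, as an engineer would, in place of code of your own. Each camera call takes 0.05 s, during which the arm holds its last target. There are 200 camera calls.

## Working session

There is one attempt and no reset: what is moved stays moved. The work goes in short steps, Python scripts to look and compute and a tool call to move; the robot and the scene stay as the last step left them, time stands still between calls to the robot, and variables do not carry over. Pictures are saved under pics/ and viewed, at most 10 in all, crops included, and the job is handed in when it is done.

Besides the shell and the picture viewer there is one more tool, called after "Emit:" in YAML: its name, and indented under it one key for each argument. carry_out: Moves the arm, as the interface text tells. Its arguments: {"type":"object","properties":{"increments":{"type":"array","items":{"type":"number"}}},"required":["increments"]}

```bash
mkdir -p pics; cat > h.py <<'E'
from workcell import bot
import numpy as np, cv2
from scipy.spatial.transform import Rotation as R
np.set_printoptions(precision=4,suppress=True)
def att(c):
    a=np.array(c["attitude"]); return R.from_quat(a).as_matrix() if a.size==4 else a.reshape(3,3)
def W(c,p): return att(c)@np.array(p)+np.array(c["eye"])
def P(c,w):
    q=np.array(c["mtx"])@(att(c).T@(np.array(w)-np.array(c["eye"]))); return q[:2]/q[2]
def cloud(c):
    z=c["range_z"];v,u=np.indices(z.shape);K=np.array(c["mtx"])
    p=np.stack([(u-K[0,2])*z/K[0,0],(v-K[1,2])*z/K[1,1],z],-1); p=p@att(c).T+np.array(c["eye"]); p[z==0]=np.nan; return p
E
cat > a.py <<'E'
from h import *
s=bot.get_obs(); print(s["clock"],s["eef_pos"],s["tool_rot"],s["grip_width"])
for n in ("scene","side"):
    c=bot.camera(n); cv2.imwrite(f"pics/{n}0.png",c["pixels"]); print(n,c["eye"],c["attitude"])
    for k in ("returns_box","mouth","flap_edge","bolt_knob","white_carton","carton_mid","brown_carton","red_stapler","kraft_roll"):
        for d in bot.place_of(c,k)[:3]:
            w=W(c,d["xyz"]); print(k,round(d["p"],2),w,P(c,w).astype(int))
E
python3 a.py
```

```text
0.0 [ 0.1532 -0.4753  0.2304] [ 0.9879  0.1553 -0.0002 -0.0011] 0.0852797034920356
scene [0.1226 0.6066 0.7328] [-0.2414  0.8759 -0.3996  0.1221]
returns_box 0.7 [ 0.588  -0.1094  0.0038] [253 191]
mouth 0.56 [ 0.5871 -0.0995  0.1594] [250 152]
flap_edge 0.6 [ 0.5691 -0.0728  0.1381] [251 165]
bolt_knob 0.66 [ 0.5403 -0.0268  0.1423] [251 175]
bolt_knob 0.32 [0.562  0.1592 0.0414] [207 242]
white_carton 0.89 [0.5549 0.189  0.0441] [201 250]
white_carton 0.63 [0.5941 0.2554 0.0399] [172 264]
white_carton 0.17 [ 0.5851 -0.1023  0.1615] [251 151]
carton_mid 0.72 [0.5594 0.1625 0.0417] [207 243]
carton_mid 0.68 [0.5817 0.2768 0.0392] [170 272]
carton_mid 0.67 [0.6751 0.2056 0.043 ] [161 237]
brown_carton 0.89 [0.4616 0.3347 0.0035] [196 323]
red_stapler 0.83 [ 0.3554 -0.2735 -0.003 ] [342 188]
kraft_roll 0.86 [0.3773 0.1215 0.002 ] [276 271]
side [0.008  0.7022 0.6107] [-0.2604  0.8256 -0.4733  0.1628]
returns_box 0.59 [ 0.585  -0.106  -0.0002] [259 198]
mouth 0.85 [ 0.5856 -0.0991  0.1654] [257 153]
flap_edge 0.97 [ 0.5684 -0.0714  0.137 ] [256 166]
bolt_knob 0.37 [ 0.5385 -0.0247  0.1422] [255 173]
white_carton 0.96 [0.5562 0.1918 0.0436] [203 237]
white_carton 0.61 [0.654  0.2118 0.0449] [171 228]
white_carton 0.57 [0.5825 0.2569 0.0457] [177 246]
carton_mid 0.94 [0.5802 0.2789 0.0453] [172 251]
carton_mid 0.61 [0.6782 0.2023 0.0422] [168 224]
carton_mid 0.59 [0.5627 0.162  0.0454] [208 230]
brown_carton 0.81 [0.4618 0.3304 0.0015] [193 297]
red_stapler 0.84 [ 0.3569 -0.2745 -0.0015] [344 196]
kraft_roll 0.72 [ 0.3754  0.1203 -0.    ] [275 260]
```

```bash
python3 -c "
import cv2,numpy as np
a=cv2.imread('pics/scene0.png');b=cv2.imread('pics/side0.png')
cv2.imwrite('pics/both0.png',cv2.resize(np.vstack([a,b]),(400,600)))"
```

```text
(no output)
```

View pics/scene0.png

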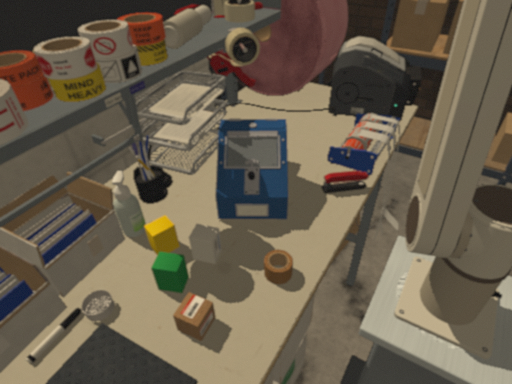

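View pics/side0.png

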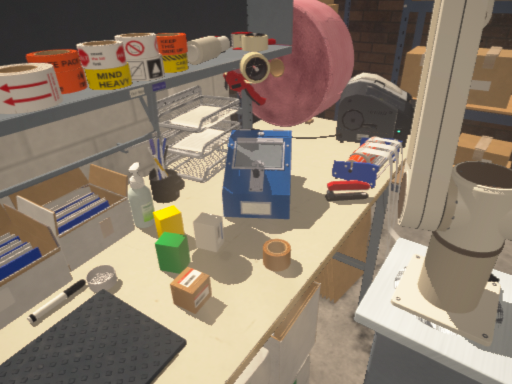

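```bash
cat > b.py <<'E'
from h import *
for n in ("scene","side"):
    c=bot.camera(n); X=cloud(c); b=c["pixels"].astype(int)
    # overhead obstacles
    m=(X[...,2]>.25)&(X[...,0]>.2)&(X[...,0]<.8)&(abs(X[...,1])<.6)
    q=X[m]; print("high pts",len(q)); 
    if len(q): print(np.percentile(q,[0,5,50,95,100],axis=0))
    for k in ("returns_box","white_carton"):
        for d in bot.regions_of(c,k)[:3]:
            p=X[d["mask"]]; p=p[~np.isnan(p[:,0])]
            col=np.median(b[d["mask"]],axis=0); print(k,round(d["p"],2),len(p),col,np.median(p,0),"zmax",np.percentile(p[:,2],97))
            if k=="returns_box":
                # yaw by fitting plane to sloped-face points
                best=None
                for yaw in np.radians(np.arange(-75,-40,.5)):
                    nn=np.array([-.53*np.cos(yaw),-.53*np.sin(yaw),.848]); h=p@nn
                    hi,e=np.histogram(h,bins=np.arange(h.min(),h.max()+.003,.003)); 
                    if best is None or hi.max()>best[0]: best=(hi.max(),np.degrees(yaw),e[hi.argmax()]+.0015)
                print(" face",best)
            elif col.min()>120 or np.ptp(col)<40:
                t=p[p[:,2]>np.percentile(p[:,2],97)-.006]; r=cv2.minAreaRect((t[:,:2]*1000).astype(np.float32)); print(" top rect mm",r,len(t))
                s=p[(p[:,2]<.07)&(p[:,2]>.012)]; r=cv2.minAreaRect((s[:,:2]*1000).astype(np.float32)); print(" side rect",r)
E
python3 b.py
```

```text
high pts 10014
[[ 0.68   -0.6     0.25  ]
 [ 0.7247 -0.4156  0.3338]
 [ 0.7788  0.1017  0.4011]
 [ 0.7979  0.3747  0.4848]
 [ 0.8     0.4119  0.5104]]
returns_box 0.92 6990 [74. 65. 52.] [ 0.5674 -0.0631  0.1339] zmax 0.19975857387213644
 face (np.int64(2334), np.float64(-61.0), np.float64(-0.0601818083019135))
white_carton 0.89 947 [ 16.  101.5 124. ] [0.662  0.2093 0.0673] zmax 0.08664307155112508
white_carton 0.67 1186 [36. 71. 32.] [0.5686 0.2909 0.0697] zmax 0.08676964212472327
 top rect mm ((580.23486328125, 277.4591979980469), (62.33884048461914, 52.99760818481445), 21.053205490112305) 485
 side rect ((564.208740234375, 288.39691162109375), (77.67340087890625, 38.74620056152344), 58.577823638916016)
white_carton 0.57 1050 [ 81.  98. 106.] [0.5529 0.18   0.0652] zmax 0.08670032903153706
 top rect mm ((563.1354370117188, 164.32510375976562), (62.567955017089844, 52.13930892944336), 13.188593864440918) 393
 side rect ((548.455078125, 175.46510314941406), (78.31813049316406, 40.19424819946289), 53.505855560302734)
high pts 9307
[[ 0.6788 -0.6     0.25  ]
 [ 0.728  -0.3219  0.3348]
 [ 0.7789  0.1881  0.4011]
 [ 0.7974  0.4301  0.4808]
 [ 0.8     0.484   0.5504]]
returns_box 0.61 5740 [113.  97.  75.] [ 0.559  -0.0512  0.1239] zmax 0.19861144722156315
 face (np.int64(1910), np.float64(-61.0), np.float64(-0.06117193328127496))
white_carton 0.9 1103 [ 65. 113.  80.] [0.5632 0.2925 0.0608] zmax 0.08550259097763631
white_carton 0.9 725 [ 21.5 155.  186.5] [0.6591 0.2102 0.0706] zmax 0.08588616285686061
white_carton 0.76 946 [129. 151. 166.] [0.5477 0.1814 0.0591] zmax 0.08550228252459352
 top rect mm ((560.934326171875, 164.95187377929688), (62.53851318359375, 52.44670104980469), 15.400588989257812) 285
 side rect ((544.3392333984375, 175.37939453125), (76.04595947265625, 39.500396728515625), 54.54045486450195)
```

```bash
cat >> h.py <<'E'
def yaw_ty(q): y=R.from_quat(q).as_matrix()[:,1]; return np.degrees(np.arctan2(y[1],y[0]))
def plan(target,yaw=None,g=8.5,n=None):
    "rows to TCP target with tool-y yaw (deg)"
    s=bot.get_obs(); p=np.array(s["eef_pos"]); y0=yaw_ty(s["tool_rot"]); d=(np.array(target)-p)*100
    dy=0 if yaw is None else (yaw-y0+180)%360-180
    k=n or max(int(np.ceil(np.linalg.norm(d)/6)),int(np.ceil(abs(dy)/10.3)),1)
    print("from",p,round(y0,1),"dist",d,"turn",dy,"rows",k)
    for i in range(k):
        a=np.radians(y0+dy*i/k); ty=np.array([np.cos(a),np.sin(a)]); tx=np.array([-np.sin(a),np.cos(a)])
        v=d/k; print([g,*[float(round(t,2)) for t in (v[:2]@tx,v[:2]@ty,-v[2])],float(round(-np.radians(dy)/k,3))])
E
python3 -c "
from h import *
plan([.53,-.02,.28],31)"
```

```text
from [ 0.1534 -0.4759  0.2313] -72.1 dist [37.6629 45.5911  4.87  ] turn 103.13578627073099 rows 11
[8.5, 4.53, -2.89, -0.44, -0.164]
[8.5, 4.94, -2.12, -0.44, -0.164]
[8.5, 5.22, -1.28, -0.44, -0.164]
[8.5, 5.36, -0.42, -0.44, -0.164]
[8.5, 5.36, 0.46, -0.44, -0.164]
[8.5, 5.21, 1.33, -0.44, -0.164]
[8.5, 4.92, 2.16, -0.44, -0.164]
[8.5, 4.51, 2.93, -0.44, -0.164]
[8.5, 3.97, 3.63, -0.44, -0.164]
[8.5, 3.32, 4.23, -0.44, -0.164]
[8.5, 2.59, 4.71, -0.44, -0.164]
```

Emit:
carry_out:
  increments: [8.5,4.5,-2.9,-0.5,-0.165,8.5,4.9,-2.1,-0.5,-0.165,8.5,5.2,-1.3,-0.4,-0.165,8.5,5.4,-0.4,-0.4,-0.165,8.5,5.4,0.5,-0.4,-0.165]

```text
clock: 1.92
eef_pos: [0.3251, -0.2669, 0.2537]
tool_rot: [0.841, 0.54, 0.0, 0.0]
ft_force: [0.8, -0.2, -0.3]
grip_width: 0.0846
grasp_force: 0.0
```

Emit:
carry_out:
  increments: [8.5,5.2,1.3,-0.4,-0.165,8.5,4.9,2.2,-0.4,-0.165,8.5,4.5,2.9,-0.4,-0.165,8.5,4.0,3.6,-0.4,-0.165,8.5,3.3,4.2,-0.4,-0.165]

```text
clock: 2.55
eef_pos: [0.4936, -0.0582, 0.2736]
tool_rot: [0.554, 0.833, 0.0, 0.0]
ft_force: [0.2, -0.7, 0.5]
grip_width: 0.0848
grasp_force: 0.0
```

```bash
cat > c.py <<'E'
from h import *
import sys
c=bot.camera("wrist"); s=bot.get_obs(); print(s["clock"],s["eef_pos"],yaw_ty(s["tool_rot"]),c["eye"])
cv2.imwrite(sys.argv[1],c["pixels"])
for k in sys.argv[2:]:
    for d in bot.place_of(c,k)[:2]:
        w=W(c,d["xyz"]); print(k,round(d["p"],2),w,P(c,w).astype(int))
E
python3 c.py pics/w1.png returns_box mouth flap_edge bolt_knob
python3 -c "
from h import *
plan([.53,-.02,.28],31)"
```

```text
2.6 [ 0.4975 -0.0534  0.2736] 23.252922319104435 [0.4615 0.0152 0.4164]
returns_box 0.78 [ 0.5803 -0.1071  0.0042] [300 207]
mouth 0.59 [ 0.5858 -0.1068  0.161 ] [327 266]
flap_edge 0.84 [ 0.5659 -0.072   0.1393] [320 220]
bolt_knob 0.25 [ 0.5873 -0.1058  0.1614] [329 266]
from [ 0.4922 -0.0597  0.273 ] 22.4 dist [3.7812 3.9727 0.6994] turn 8.610471692611867 rows 1
[8.5, 2.23, 5.01, -0.7, -0.15]
```

View pics/w1.png

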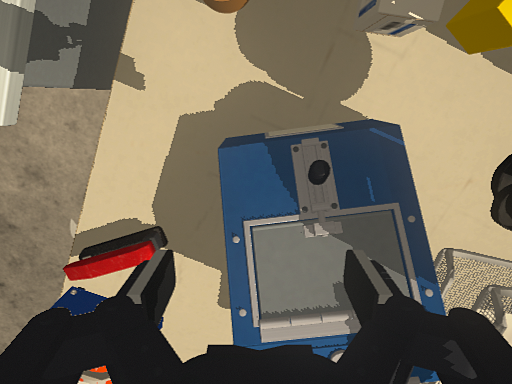

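```bash
cat > d.py <<'E'
from h import *
c=bot.camera("wrist"); X=cloud(c); s=bot.get_obs(); print(s["eef_pos"],yaw_ty(s["tool_rot"]))
def fit(p):
    p=p[~np.isnan(p[:,0])]
    for _ in range(6):
        m=p.mean(0); n=np.linalg.svd(p-m,full_matrices=False)[2][2]; n*=np.sign(n[2]); r=(p-m)@n; p=p[abs(r)<max(.002,2*np.median(abs(r)))]
    return n,m,len(p)
a=np.vstack([X[135:210,230:285].reshape(-1,3),X[150:210,350:395].reshape(-1,3)])
n,m,k=fit(a); print("face n",n,"m",m,k,"yaw",np.degrees(np.arctan2(-n[1],-n[0])),"slope",np.degrees(np.arccos(n[2])))
h=(X-m)@n
K=X[150:200,295:345]; hk=h[150:200,295:345]; g=c["pixels"][150:200,295:345].max(-1)
kk=K[(hk>.03)&(hk<.055)]; print("knob pts",len(kk),kk.mean(0),"hmax",np.nanmax(hk), hk[(hk>.03)].mean() if (hk>.03).any() else 0)
top=K[(hk>.041)&(hk<.05)]; print("top",len(top),top.mean(0), "knob mid est", top.mean(0)-n*(((top.mean(0)-m)@n)-.031))
v,u=np.argwhere((hk>.041)&(hk<.05)).mean(0); print("px",u+295,v+150)
# box base frame via flat top? face mask -> outline in face coords
yaw=np.arctan2(-n[1],-n[0]); up=np.array([.848*np.cos(yaw),.848*np.sin(yaw),.53]); by=np.array([-np.sin(yaw),np.cos(yaw),0])
f=X[(abs(h)<.003)]; f=f[(f[:,2]>.085)&(f[:,2]<.2)]; yy=(f-m)@by; uu=(f-m)@up
print("y ext",np.percentile(yy,[.5,99.5]),"u ext",np.percentile(uu,[.5,99.5]))
kt=top.mean(0); print("knob y",(kt-m)@by,"u",(kt-m)@up)
E
python3 d.py
```

```text
[ 0.4919 -0.0602  0.2731] 22.33129220875304
face n [-0.2703  0.4648  0.8431] m [ 0.5409 -0.0442  0.1168] 5329 yaw -59.81862278007993 slope 32.529553986526906
knob pts 385 [ 0.5368 -0.0236  0.1555] hmax 0.0477612830044969 0.0433541525802848
top 311 [ 0.5364 -0.0218  0.1565] knob mid est [ 0.5402 -0.0284  0.1446]
px 322.31832797427654 167.9807073954984
y ext [-0.0909  0.1066] u ext [-0.0497  0.153 ]
knob y 0.007407975798007225 u 0.0026647433013199575
```

```bash
python3 -c "
from h import *
plan([.540,-.0284,.185],30.2,n=2)
d=np.array([.848*np.cos(np.radians(-59.8)),.848*np.sin(np.radians(-59.8)),.53]);print(d)"
```

```text
from [ 0.4919 -0.0602  0.2731] 22.3 dist [ 4.8051  3.1845 -8.8123] turn 7.868707791246948 rows 2
[8.5, 0.56, 2.83, 4.41, -0.069]
[8.5, 0.36, 2.86, 4.41, -0.069]
[ 0.4266 -0.7329  0.53  ]
```

Emit:
carry_out:
  increments: [8.5,0.55,2.85,3.0,-0.069,8.5,0.35,2.85,2.5,-0.069,8.5,0,0,1.6,0,8.5,0,0,1.6,0,8.5,0,0,0,0]

```text
clock: 3.48
eef_pos: [0.5391, -0.0294, 0.1851]
tool_rot: [0.499, 0.867, -0.001, -0.001]
ft_force: [-0.2, -0.8, 0.2]
grip_width: 0.0851
grasp_force: 0.0
```

```bash
python3 -c "
from h import *
plan([.540,-.0284,.131],30.2,n=3)"
```

```text
from [ 0.5391 -0.0294  0.1851] 30.2 dist [ 0.0869  0.0952 -5.4138] turn 0.04868263097472436 rows 3
[8.5, 0.01, 0.04, 1.8, -0.0]
[8.5, 0.01, 0.04, 1.8, -0.0]
[8.5, 0.01, 0.04, 1.8, -0.0]
```

Straight down around the knob, then close.

Emit:
carry_out:
  increments: [8.5,0,0.1,2.0,0,8.5,0,0,2.0,0,8.5,0,0,1.4,0,5.0,0,0,0,0,2.5,0,0,0,0]

```text
clock: 4.1
eef_pos: [0.5422, -0.0277, 0.1332]
tool_rot: [0.498, 0.867, 0.0, 0.001]
ft_force: [0.0, -0.8, 0.0]
grip_width: 0.0512
grasp_force: 0.0
```

Emit:
carry_out:
  increments: [1.0,0,0,0,0,1.0,0,0,0,0,1.0,0,0,0,0,1.0,0,0,0,0,1.0,0,0,0,0]

```text
clock: 4.72
eef_pos: [0.5415, -0.0272, 0.133]
tool_rot: [0.498, 0.867, 0.0, 0.0]
ft_force: [-2.9, 0.5, 5.9]
grip_width: 0.0167
grasp_force: 58.9
```

Emit:
carry_out:
  increments: [1.0,0.64,0,0.4,0,1.0,0.64,0,0.4,0,1.0,0.64,0,0.4,0,1.0,0.64,0,0.4,0,1.0,0,0,0,0]

```text
clock: 5.35
eef_pos: [0.53, -0.0073, 0.1186]
tool_rot: [0.498, 0.867, -0.001, 0.003]
ft_force: [-3.5, -5.4, 11.0]
grip_width: 0.0167
grasp_force: 59.6
```

Emit:
carry_out:
  increments: [1.0,0,0,0,0,3.0,0,0,0,0,5.0,0,0,0,0,6.0,0,0,0,0,6.0,0,0,0,0]

```text
clock: 5.98
eef_pos: [0.5286, -0.0052, 0.1159]
tool_rot: [0.498, 0.867, -0.0, -0.0]
ft_force: [0.5, 0.5, 0.0]
grip_width: 0.0603
grasp_force: 0.0
```

Emit:
carry_out:
  increments: [8.0,0,0,-2.0,0,8.5,0,0,-4.0,0,8.5,0,0,-4.5,0,8.5,0,0,-4.5,0,8.5,0,0,0,0]

```text
clock: 6.6
eef_pos: [0.5311, -0.0053, 0.2705]
tool_rot: [0.498, 0.867, 0.002, 0.004]
ft_force: [1.0, 0.8, -0.8]
grip_width: 0.0849
grasp_force: 0.0
```

```bash
cat > e.py <<'E'
from h import *
import sys
c=bot.camera("wrist"); X=cloud(c); s=bot.get_obs(); print(s["eef_pos"],yaw_ty(s["tool_rot"]))
n=np.array([-.2703,.4648,.8431]); m=np.array([.5409,-.0442,.1168]); yaw=np.radians(-59.8)
up=np.array([.848*np.cos(yaw),.848*np.sin(yaw),.53]); by=np.array([-np.sin(yaw),np.cos(yaw),0])
h=(X-m)@n; u=(X-m)@up+.0497; y=(X-m)@by-.0076
f=(abs(h)<.003)&(X[...,2]>.085)&(X[...,2]<.2); print("face h",np.nanmedian(h[f]),"y ext",np.nanpercentile(y[f],[.5,99.5]),"u",np.nanpercentile(u[f],[.5,99.5]))
k=(h>.041)&(h<.052)&(abs(y)<.02)&(u<.09); print("knob top",k.sum(),"u",u[k].mean(),"y",y[k].mean(),X[k].mean(0))
fp=X[(abs(y)<.06)&(u>.105)&(u<.17)]; print("flap h median",np.nanmedian((fp-m)@n))
o=m+by*.0076-up*.0497; print("mouth",o+up*.135)
cv2.imwrite(sys.argv[1],c["pixels"])
E
python3 e.py pics/w2.png
```

```text
[ 0.5298 -0.0053  0.2679] 30.318893885893544
face h -0.00019455364748341 y ext [-0.0971  0.0984] u [-0.0005  0.19  ]
knob top 283 u 0.024913614036141427 y 0.000511004123161617 [ 0.5253 -0.0013  0.1418]
flap h median 0.20800002976855966
mouth [ 0.5839 -0.1029  0.162 ]
```

```bash
python3 -c "
from h import *
plan([.562,.164,.20],104,n=8)"
```

```text
from [ 0.5298 -0.0053  0.2679] 30.3 dist [ 3.2173 16.9272 -6.7939] turn 73.68110611410646 rows 8
[8.5, 1.62, 1.42, 0.85, -0.161]
[8.5, 1.38, 1.66, 0.85, -0.161]
[8.5, 1.09, 1.86, 0.85, -0.161]
[8.5, 0.78, 2.01, 0.85, -0.161]
[8.5, 0.45, 2.11, 0.85, -0.161]
[8.5, 0.11, 2.15, 0.85, -0.161]
[8.5, -0.24, 2.14, 0.85, -0.161]
[8.5, -0.58, 2.07, 0.85, -0.161]
```

Emit:
carry_out:
  increments: [8.5,1.6,1.4,0.8,-0.16,8.5,1.4,1.65,0.8,-0.16,8.5,1.1,1.85,0.8,-0.16,8.5,0.8,2.0,0.8,-0.16,8.5,0.45,2.1,0.8,-0.16]

```text
clock: 7.28
eef_pos: [0.5475, 0.1008, 0.2238]
tool_rot: [0.118, 0.993, -0.001, -0.002]
ft_force: [-0.6, 0.3, -0.5]
grip_width: 0.0849
grasp_force: 0.0
```

Emit:
carry_out:
  increments: [8.5,0.1,2.15,0.8,-0.16,8.5,-0.25,2.15,0.8,-0.16,8.5,-0.6,2.05,0.8,-0.16,8.5,0,0,0,0,8.5,0,0,0,0]

```text
clock: 7.9
eef_pos: [0.5606, 0.1629, 0.2012]
tool_rot: [-0.118, 0.993, -0.0, -0.001]
ft_force: [0.8, -0.6, 0.6]
grip_width: 0.0855
grasp_force: 0.0
```

```bash
cat > f.py <<'E'
from h import *
c=bot.camera("wrist"); X=cloud(c); s=bot.get_obs(); print(s["eef_pos"],yaw_ty(s["tool_rot"]))
t=(abs(X[...,2]-.085)<.006)&(np.hypot(X[...,0]-.562,X[...,1]-.164)<.055)
p=X[t]; print(len(p),p.mean(0),cv2.minAreaRect((p[:,:2]*1000).astype(np.float32)),np.median(c["pixels"][t],0), "z",np.median(p[:,2]))
cv2.imwrite("pics/w3.png",c["pixels"]); print(P(c,[.562,.164,.084]))
E
python3 f.py
```

```text
[0.5609 0.1628 0.2018] 103.53686550585279
3552 [0.5597 0.1637 0.0852] ((561.4532470703125, 163.9252166748047), (62.22404479980469, 50.14241409301758), 15.001239776611328) [ 88. 107. 117.] z 0.08520828920593407
[260.9298 190.8275]
```

View pics/w3.png

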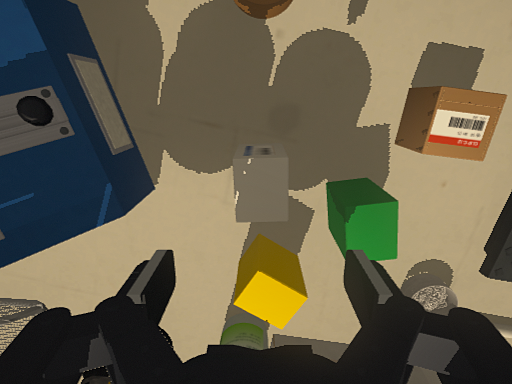

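Emit:
carry_out:
  increments: [7.6,0,0.1,4.0,-0.025,7.6,0,0,4.5,0,7.6,0,0,3.8,0,7.6,0,0,2.4,0,7.6,0,0,0,0]

```text
clock: 8.57
eef_pos: [0.5592, 0.163, 0.0534]
tool_rot: [-0.13, 0.991, -0.0, -0.002]
ft_force: [0.1, 0.1, -0.6]
grip_width: 0.0764
grasp_force: 0.0
```

Emit:
carry_out:
  increments: [4.5,0,0,0,0,4.0,0,0,0,0,4.0,0,0,0,0,4.0,0,0,0,0,4.0,0,0,0,0]

```text
clock: 9.2
eef_pos: [0.5627, 0.1648, 0.0574]
tool_rot: [-0.131, 0.991, 0.0, 0.002]
ft_force: [0.3, 0.2, 6.5]
grip_width: 0.0496
grasp_force: 63.4
```

Emit:
carry_out:
  increments: [4.0,0,0,-3.0,0,4.0,0,0,-5.0,0,4.0,0,0,-6.0,0,4.0,0,0,-5.0,0,4.0,0,0,-3.0,0]

```text
clock: 9.82
eef_pos: [0.5616, 0.1647, 0.2787]
tool_rot: [-0.131, 0.991, 0.0, 0.002]
ft_force: [0.6, 0.5, -0.9]
grip_width: 0.0486
grasp_force: 62.6
```

```bash
python3 -c "
from h import *
s=bot.get_obs();print(s['grip_width'],s['ft_force'])
plan([.551,-.1188,.28],30.2,n=9)"
```

```text
0.0486349711073046 [ 0.5515  0.4593 -0.9118]
from [0.5616 0.1647 0.2787] 105.1 dist [ -1.0614 -28.3459   0.1292] turn -74.88389626433602 rows 9
[8.5, 0.93, -3.01, -0.01, 0.145]
[8.5, 0.49, -3.11, -0.01, 0.145]
[8.5, 0.03, -3.15, -0.01, 0.145]
[8.5, -0.42, -3.12, -0.01, 0.145]
[8.5, -0.87, -3.03, -0.01, 0.145]
[8.5, -1.3, -2.87, -0.01, 0.145]
[8.5, -1.7, -2.65, -0.01, 0.145]
[8.5, -2.07, -2.38, -0.01, 0.145]
[8.5, -2.39, -2.05, -0.01, 0.145]
```

Emit:
carry_out:
  increments: [4.0,0.95,-3.0,0,0.145,4.0,0.5,-3.1,0,0.145,4.0,0.05,-3.15,0,0.145,4.0,-0.4,-3.1,0,0.145,4.0,-0.85,-3.05,0,0.145]

```text
clock: 10.45
eef_pos: [0.5538, 0.0064, 0.2751]
tool_rot: [0.231, 0.973, -0.0, -0.0]
ft_force: [-0.0, 0.2, -0.7]
grip_width: 0.0487
grasp_force: 62.6
```

Emit:
carry_out:
  increments: [4.0,-1.3,-2.85,0,0.145,4.0,-1.7,-2.65,0,0.145,4.0,-2.05,-2.4,0,0.145,4.0,-2.4,-2.05,0,0.145,4.0,0,0,0,0]

```text
clock: 11.08
eef_pos: [0.5491, -0.1205, 0.275]
tool_rot: [0.499, 0.867, -0.0, -0.0]
ft_force: [0.2, -0.4, -1.3]
grip_width: 0.0494
grasp_force: 62.6
```

```bash
cat > g.py <<'E'
from h import *
import sys
o=np.array([.5839,-.1029,.162]); yw=np.radians(-59.8); bx=np.array([np.cos(yw),np.sin(yw)]); by=np.array([-bx[1],bx[0]])
s=bot.get_obs(); p=np.array(s["eef_pos"]); d=p[:2]-o[:2]
print(s["clock"],p,yaw_ty(s["tool_rot"]),"rel mouth bx %.4f by %.4f"%(d@bx,d@by),s["ft_force"],s["grip_width"])
if len(sys.argv)>1:
    c=bot.camera(sys.argv[1]); i=c["pixels"]
    if len(sys.argv)>3:
        u,v,w=map(int,sys.argv[3:6]); i=cv2.resize(i[v-w:v+w,u-w:u+w],(560,560),interpolation=cv2.INTER_CUBIC)
    cv2.imwrite(sys.argv[2],i)
E
python3 g.py side pics/s2.png 256 150 70
```

```text
11.075 [ 0.5491 -0.1205  0.275 ] 30.118413073752325 rel mouth bx -0.0023 by -0.0389 [ 0.2318 -0.3666 -1.3108] 0.04939483239577297
```

View pics/s2.png

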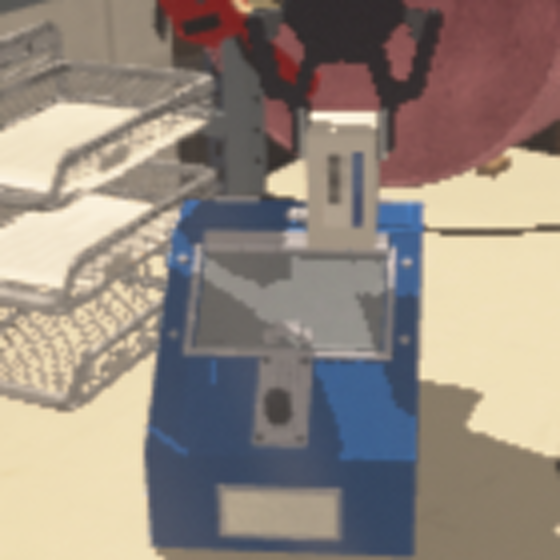

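Emit:
carry_out:
  increments: [4.0,0.1,0.2,3.0,0,4.0,0,0,1.5,0,4.0,0,0,1.0,0,4.0,0,0,1.0,0,4.0,0,0,1.0,0]

```text
clock: 11.75
eef_pos: [0.5509, -0.1162, 0.2]
tool_rot: [0.497, 0.868, 0.0, 0.0]
ft_force: [-0.7, 1.5, 0.8]
grip_width: 0.0488
grasp_force: 62.9
```

Emit:
carry_out:
  increments: [4.0,0,0,0.8,0,4.0,0,0,0.7,0,4.0,0,0,0.6,0,4.0,0,0,0.5,0,4.0,0,0,0,0]

```text
clock: 12.38
eef_pos: [0.5504, -0.1165, 0.1736]
tool_rot: [0.498, 0.867, -0.0, -0.001]
ft_force: [-0.7, 0.4, -2.5]
grip_width: 0.0495
grasp_force: 62.5
```

```bash
python3 g.py
```

```text
12.375 [ 0.5504 -0.1165  0.1736] 30.304833872432695 rel mouth bx -0.0050 by -0.0358 [-0.7415  0.4231 -2.4712] 0.049530669572321724
```

Emit:
carry_out:
  increments: [5.5,0,0,0,0,6.2,0,0,0,0,6.2,0,0,0,0,6.2,0,0,-2.5,0,6.2,0,0,-4.5,0]

```text
clock: 13.0
eef_pos: [0.5497, -0.1166, 0.2433]
tool_rot: [0.498, 0.867, -0.001, -0.002]
ft_force: [1.2, -0.2, 0.2]
grip_width: 0.0619
grasp_force: 0.0
```

```bash
python3 g.py side pics/s3.png 256 150 70; python3 - <<'E'
from h import *
c=bot.camera("wrist"); X=cloud(c)
o=np.array([.5839,-.1029,.162]); yw=np.radians(-59.8); bx=np.array([np.cos(yw),np.sin(yw)]); by=np.array([-bx[1],bx[0]])
d=X[...,:2]-o[:2]; b=d@bx;y=d@by
m=(abs(y+.036)<.02)&(abs(b)<.05)&(X[...,2]<.23)
for lo in np.arange(-.05,.05,.01):
    q=X[...,2][m&(b>=lo)&(b<lo+.01)]; print(round(lo-.0055,3),len(q),np.percentile(q,[10,50,90]) if len(q) else "")
E
```

```text
13.0 [ 0.5497 -0.1166  0.2433] 30.301848706626316 rel mouth bx -0.0054 by -0.0365 [ 1.2183 -0.2114  0.2216] 0.0619107284127755
-0.056 593 [0.1316 0.1351 0.1394]
-0.046 1665 [0.1402 0.1857 0.2026]
-0.036 823 [0.2015 0.2023 0.2031]
-0.025 780 [0.2013 0.2021 0.2028]
-0.015 757 [0.2011 0.2018 0.2026]
-0.005 709 [0.2009 0.2016 0.2024]
0.005 690 [0.2007 0.2014 0.2022]
0.015 388 [0.2005 0.2012 0.2021]
0.025 530 [0.1799 0.1907 0.193 ]
0.035 674 [0.1919 0.1933 0.1954]
```

View pics/s3.png

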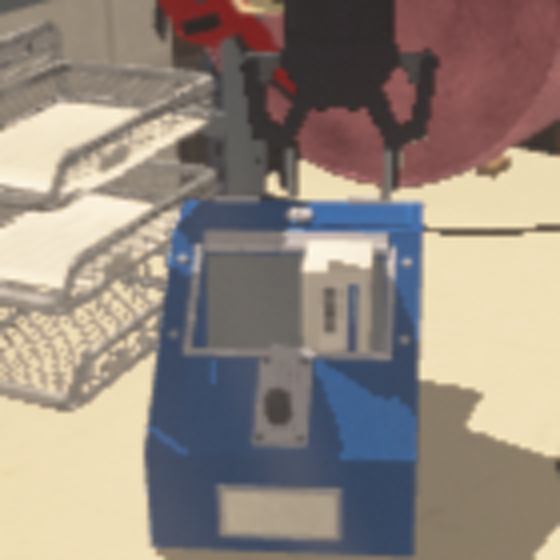

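Emit:
carry_out:
  increments: [0,0,0,0,0,0,0,0,0,0,0,0,0,0,0,0,0,0,1.5,0,0,0,0,2.0,0]

```text
clock: 13.72
eef_pos: [0.5508, -0.1167, 0.208]
tool_rot: [0.498, 0.867, -0.0, -0.0]
ft_force: [-0.5, -0.5, -0.9]
grip_width: -0.0004
grasp_force: 0.0
```

Emit:
carry_out:
  increments: [0,0,0,1.0,0,0,0,0,1.0,0,0,0,0,1.0,0,0,0,0,1.0,0,0,0,0,1.0,0]

```text
clock: 14.35
eef_pos: [0.5508, -0.1166, 0.1587]
tool_rot: [0.498, 0.867, 0.0, -0.0]
ft_force: [0.3, 1.3, 0.8]
grip_width: -0.0003
grasp_force: 0.2
```

```bash
python3 g.py
```

```text
14.35 [ 0.5508 -0.1166  0.1587] 30.31324217936558 rel mouth bx -0.0048 by -0.0355 [0.2895 1.2678 0.7878] -0.0002891105688735839
```

Smooth so far; push on to about z 0.13, then withdraw.

Emit:
carry_out:
  increments: [0,0,0,1.0,0,0,0,0,1.0,0,0,0,0,0.8,0,0,0,0,0,0,0,0,0,0,0]

```text
clock: 14.98
eef_pos: [0.5509, -0.1166, 0.1315]
tool_rot: [0.498, 0.867, 0.0, 0.0]
ft_force: [-1.1, 2.3, 0.4]
grip_width: 0.0001
grasp_force: 0.9
```

Emit:
carry_out:
  increments: [0,0,0,-2.0,0,0,0,0,-3.0,0,0,0,0,-3.5,0,0,0.7,1.0,-3.0,0,0,1.5,1.5,-2.0,0]

```text
clock: 15.6
eef_pos: [0.5621, -0.0855, 0.2688]
tool_rot: [0.498, 0.867, 0.001, 0.002]
ft_force: [0.7, -0.1, 0.2]
grip_width: 0.0
grasp_force: 0.0
```

```bash
python3 g.py side pics/s4.png 256 150 70; python3 - <<'E'
from h import *
c=bot.camera("wrist"); X=cloud(c)
n=np.array([-.2703,.4648,.8431]); m=np.array([.5409,-.0442,.1168]); yw=np.radians(-59.8)
up=np.array([.848*np.cos(yw),.848*np.sin(yw),.53]); by=np.array([-np.sin(yw),np.cos(yw),0])
h=(X-m)@n; u=(X-m)@up+.0497; y=(X-m)@by-.0076
for a,b in ((.095,.11),(.115,.135),(.14,.155),(.16,.175)):
    print(a,[ (lambda q:(q.size,round(float(np.median(q)),4) if q.size else None))(h[(u>a)&(u<b)&(y>c0)&(y<c0+.04)&(h<.06)]) for c0 in (-.065,-.02,.025)])
k=(h>.041)&(h<.052)&(abs(y)<.02)&(u<.09); print("knob",k.sum(),u[k].mean(),y[k].mean(),X[k].mean(0))
E
```

```text
15.6 [ 0.5621 -0.0855  0.2688] 30.219293301984468 rel mouth bx -0.0260 by -0.0100 [ 0.6672 -0.1309  0.1865] 1.9090638649952962e-05
0.095 [(632, -0.0004), (702, 0.0021), (631, -0.0004)]
0.115 [(918, -0.0006), (913, -0.0006), (907, -0.0007)]
0.14 [(702, -0.0007), (625, -0.0008), (699, -0.0009)]
0.16 [(633, -0.001), (71, -0.0009), (755, -0.001)]
knob 327 0.02590438714032014 0.0003948731617815878 [ 0.5257 -0.0022  0.1422]
```

View pics/s4.png

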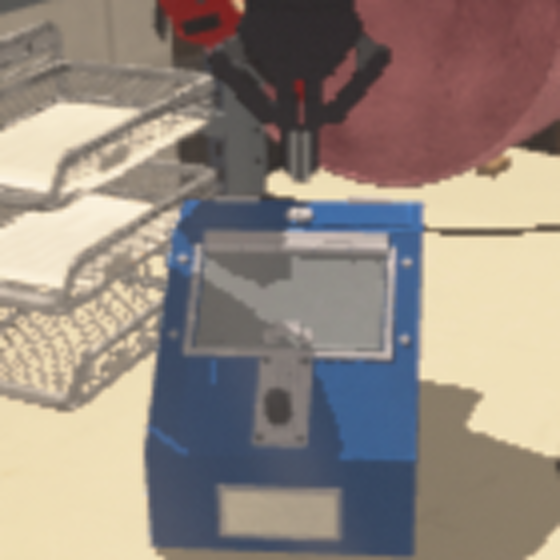

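```bash
python3 -c "
from h import *
plan([.529,-.0065,.185],30.2,n=3)"
```

```text
from [ 0.5633 -0.0839  0.2697] 30.4 dist [-3.4288  7.7417 -8.4696] turn -0.23576557021476674 rows 3
[8.5, 2.8, 0.32, 2.82, 0.001]
[8.5, 2.8, 0.32, 2.82, 0.001]
[8.5, 2.8, 0.31, 2.82, 0.001]
```

Emit:
carry_out:
  increments: [8.5,2.8,0.3,1.5,0,8.5,2.8,0.3,1.5,0,8.5,2.8,0.35,2.5,0,8.5,0,0,3.0,0,8.5,0,0,0,0]

```text
clock: 16.32
eef_pos: [0.5246, -0.0079, 0.1786]
tool_rot: [0.498, 0.867, -0.002, -0.003]
ft_force: [0.4, 1.2, 0.3]
grip_width: 0.0849
grasp_force: 0.0
```

```bash
python3 -c "
from h import *
plan([.529,-.0065,.118],30.2,n=3)"
```

```text
from [ 0.5246 -0.0079  0.1786] 30.3 dist [ 0.4396  0.1435 -6.055 ] turn -0.12645567967410898 rows 3
[8.5, -0.03, 0.15, 2.02, 0.001]
[8.5, -0.03, 0.15, 2.02, 0.001]
[8.5, -0.03, 0.15, 2.02, 0.001]
```

Emit:
carry_out:
  increments: [8.5,-0.1,0.3,2.5,0,8.5,0,0.1,2.5,0,8.5,0,0,1.1,0,5.0,0,0,0,0,2.0,0,0,0,0]

```text
clock: 16.95
eef_pos: [0.532, -0.0068, 0.1215]
tool_rot: [0.498, 0.867, 0.0, 0.001]
ft_force: [-0.5, -0.1, -0.1]
grip_width: 0.051
grasp_force: 0.0
```

Emit:
carry_out:
  increments: [1.0,0,0,0,0,1.0,0,0,0,0,1.0,0,0,0,0,1.0,0,0,0,0,1.0,0,0,0,0]

```text
clock: 17.58
eef_pos: [0.5302, -0.0074, 0.1215]
tool_rot: [0.498, 0.867, -0.001, 0.0]
ft_force: [-4.3, -3.0, 6.0]
grip_width: 0.0168
grasp_force: 58.9
```

Emit:
carry_out:
  increments: [1.0,-0.51,0,-0.32,0,1.0,-0.51,0,-0.32,0,1.0,-0.51,0,-0.32,0,1.0,-0.42,0,-0.26,0,1.0,-0.25,0,-0.16,0]

```text
clock: 18.2
eef_pos: [0.5405, -0.0252, 0.1343]
tool_rot: [0.498, 0.867, -0.0, -0.002]
ft_force: [-5.7, 1.2, 3.5]
grip_width: 0.0166
grasp_force: 58.9
```

Emit:
carry_out:
  increments: [1.0,-0.1,0,-0.06,0,1.0,-0.1,0,-0.06,0,1.0,-0.1,0,-0.06,0,1.0,-0.1,0,-0.06,0,1.0,0,0,0,0]

```text
clock: 18.82
eef_pos: [0.5424, -0.0285, 0.1367]
tool_rot: [0.497, 0.867, -0.0, -0.002]
ft_force: [-6.1, 1.4, 3.7]
grip_width: 0.0166
grasp_force: 59.0
```

Emit:
carry_out:
  increments: [1.0,-0.1,0,-0.06,0,1.0,-0.1,0,-0.06,0,1.0,-0.1,0,-0.06,0,1.0,0,0,0,0,1.0,0,0,0,0]

```text
clock: 19.45
eef_pos: [0.543, -0.0297, 0.1375]
tool_rot: [0.497, 0.868, 0.0, -0.004]
ft_force: [-6.7, 5.5, 2.7]
grip_width: 0.0163
grasp_force: 58.7
```

Emit:
carry_out:
  increments: [3.0,0,0,0,0,6.0,0,0,0,0,8.0,0,0,0,0,8.5,0,0,-1.5,0,8.5,0,0,-4.0,0]

```text
clock: 20.08
eef_pos: [0.5445, -0.0317, 0.1928]
tool_rot: [0.498, 0.867, -0.001, -0.002]
ft_force: [0.4, 0.6, 0.2]
grip_width: 0.0851
grasp_force: 0.0
```

Emit:
carry_out:
  increments: [8.5,0,0,-3.5,0,8.5,1.0,0,-3.5,0,8.5,1.0,0,-1.0,0,8.5,0,0,0,0,8.5,0,0,0,0]

```text
clock: 20.7
eef_pos: [0.535, -0.0144, 0.2719]
tool_rot: [0.498, 0.867, -0.001, -0.001]
ft_force: [-0.1, -0.8, -0.3]
grip_width: 0.0853
grasp_force: 0.0
```

```bash
python3 e.py pics/w5.png; python3 - <<'E'
from h import *
c=bot.camera("wrist"); X=cloud(c); n=np.array([-.2703,.4648,.8431]); m=np.array([.5409,-.0442,.1168])
c2=bot.camera("side")
for k in ("brown_carton","red_stapler","kraft_roll"):
    for d in bot.place_of(c2,k)[:1]: print(k,W(c2,d["xyz"]))
E
```

```text
[ 0.5349 -0.0145  0.2717] 30.308156568530887
face h -0.00018053977708294325 y ext [-0.0971  0.0983] u [-0.0002  0.1969]
knob top 302 u 0.05460707558487714 y 0.0004207705276311715 [ 0.5379 -0.0231  0.1576]
flap h median 0.20324731276100624
mouth [ 0.5839 -0.1029  0.162 ]
brown_carton [ 0.5434 -0.0286  0.1441]
red_stapler [ 0.3551 -0.2768  0.0001]
```

View pics/w5.png

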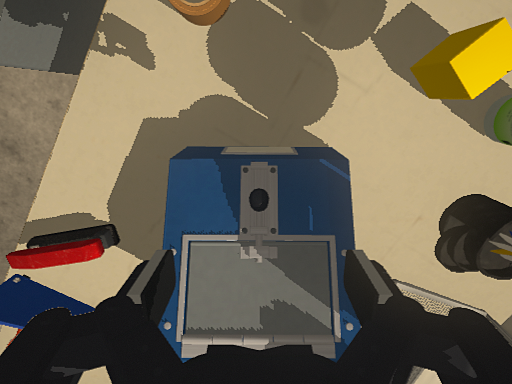

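The picture shows the flap shut. The knob is at (258,200), 2 mm further home than at the start, and the rod is in the keeper at (258,252).

```bash
python3 -c "
from workcell import bot
print(bot.job_done())"
```

```text
the job is handed in; nothing more can be done
None
```

The job is handed in, with no verdict returned: the white carton went through the mouth, the flap is shut and the bolt is against its home stop. I never touched the brown carton, stapler or tape roll, though I only re-measured the stapler afterwards (it had not moved).

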